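# Pull the filter plate from the oil filter box

## Robot

A 6-joint arm with a two-finger parallel gripper is mounted at the origin on the work surface. World frame = base frame: x ahead of the robot, y to its left, z up, the work surface at z = 0. Lengths are in mm, angles in degrees, forces in N, time in s.
With the tool pointing down it reaches from about 300 to 850 mm from the base axis. Payload 4.2 kg.
Tool frame: the origin (TCP) lies on the centre line of the jaws, within the pads' length; the fingertips stand 11 mm ahead of it and the grasp point (between the pads) lies 8 mm behind it; z points along the fingers, y is the direction in which the jaws open and shut (so a half turn about z gives the same grasp; the last joint's range is limited). The gripper opens to 91 mm and grips with 3 to 60 N. Pads are 32 mm wide; open, the fingers measure 118 mm over their backs; the gripper's body (76 mm by 178 mm) begins 60 mm behind the grasp point.
Start: joints at [-74.485, 18.312, 89.639, -0, 72.044, -1.146], TCP at [164.867, -550.876, 195.476] pointing down, gripper open.
Joint ranges: [-177.97, 177.97], [-48.28, 115.42], [12.27, 149.76], [-77.06, 257.06], [2.81, 150.46], [-146.56, 146.56]. Speed limits (degrees/s): [147.25, 147.25, 180, 180, 180, 180].

## Interface

Orientations are given as [roll, pitch, yaw] about the fixed x, y, z axes, in that order (R = Rz(yaw) Ry(pitch) Rx(roll)).
In Python, from workcell import env, grab_frame gives the robot as it stands. The module is installed in compiled form; this text tells all that it offers.
- The arm moves only by the tool arm_command, never from a script. Its argument "series" is one flat list of numbers, 6 for each row, row after row: the shift along the world's x, y, z each as a share of 400 mm, from -1 to 1, then the turn, a rotation vector about the world's x, y, z each as a share of 45 degrees, from -1 to 1. A call has 1 to 20 rows; each row shifts and turns the commanded pose from where the row before left it; what a row does not reach is not made up. A row lasts 1/12 s, in which the tool goes at most 41.7 mm and 7.16 degrees, less where a joint would pass 70% of its speed; a pose out of reach is approached as far as the arm can. A call with a number of a shift or a turn outside -1 to 1 is refused whole. A call with a gripper value outside its range is refused whole. "hand" is the opening, from 0 (shut) to 1 (fully open), set as the call begins (left out, the last holds). The fingers move at their own pace and stop on an object; "newtons" is the grip in N (left out, the last holds). Time passes only in rows, so rows that do not move let the fingers close. It gives the time, the measured TCP pose, the force and the opening at its end, in the units of the state.
- env.state(): the state, without advancing time (a new reading comes with each control period).
- grab_frame(name): name is "side" or "top" or "wrist"; returns a dict with "frame" (384x512x3 uint8, red, green, blue), "intrinsics" (3x3 intrinsics, pixels), "R" (3x3) and "t" (3): a world point X has camera coordinates R X + t; the wrist camera has in their place "tool_from_camera" (4x4, takes a point from camera to tool coordinates, whose origin is the TCP and whose axes are the flange's). Camera axes: x right, y down, z forward; pixel columns grow to the right and rows downward; lengths in mm; the calibration is good to about 2 mm. A picture is of the moment at which its call begins: read the wrist's pose just before it. There is no depth.
- env.job_done(): hands the job in, once; it reports no verdict.
The state is a dict: "time_s": time; "qpos": joint angles; "qvel": joint speeds; "effort": joint torques, N m; "ee_pos": TCP position; "ee_rot": TCP orientation; "force": force on the tool from outside, world axes, zero at the start; "torque": the same for the moment, N m; "gripper_width": finger opening in mm.
Only numpy, scipy, OpenCV 4.12 (cv2) and the standard library are available. Lean on these libraries where they do the work, as an engineer would, in place of code of your own. Each camera call takes 0.05 s, during which the arm holds its last target.

## Task

Take the steel crimping die off the flap of the oil filter box and stand it upright, centred, on top of its narrow stand; then swing the flap up until it stands upright or leans back, and leave it open. Draw the filter plate hidden in the box straight up and finish while still holding it: upright, lengthwise over the middle of the drip tray, its lower edge about 10 cm above the tray, touching nothing but the gripper and held still. Do not drop the die or the plate, and leave everything else on the bench where it is.

Things in the scene. Friction and masses are not known exactly. Their poses are not given: they have to be found in the camera images.
- die_centre (a point): Centre (half-way up) of the crimping die: a loose dark steel ring, outer diameter 46 mm, bore 22 mm, 40 mm tall, 0.25 to 0.45 kg. It stands upright (z axis = bore axis, up) on the closed flap at the start; grip it across its outside.
- stand_top (a point): Centre of the flat top of the die stand, 90 mm above the bench: a fixed steel disc 36 mm in diameter and 6 mm thick on a 22 mm column with a round foot of 84 mm. It has no pin; the die just stands on it, centre 20 mm above this point, overhanging 5 mm all round.
- box_mouth (a point): Centre of the open top of the fixed grey oil filter box, 108 mm above the bench. Box outside 160 x 160 mm, walls 6 mm. Its x axis points from the flap's tongue to the hinge, y along the hinge, z up. Two brass stubs stick out 20 mm low on the hinge side.
- flap_hinge (a point): Middle of the flap's hinge line, at the box's upper edge on the side away from the robot, 108.5 mm above the bench. Its axes turn with the flap: y along the hinge, -x towards the tongue.
- flap_tongue (a point): Point to grip on the flap's tongue, a tab 30 mm wide (along the hinge), 10 mm thick, sticking out 42 mm past the flap's edge opposite the hinge, clear of the box. The point is 188 mm from the hinge line, 28 mm past the flap's edge, 5 mm above the hinge line when shut; it moves with the flap. Gripped across its 30 mm width it can turn between the fingers as the flap rises.
- flap (a joint): Opening angle of the flap, rad: 0 shut (level), 1.57 upright, stops at 1.8 leaning away from the robot. Flap 160 x 166 mm, 6 mm thick, 0.2 kg; its stiff hinge (about 0.26 N m friction) keeps it wherever it is left; about 2.5 N at the tongue lifts it.
- plate_centre (a point): Centre (half-way up) of the filter plate, hidden under the shut flap: an aluminium frame with dark mesh, 90 mm wide (its x axis, along the box's x at the start), 8 mm thick (y axis), 92 mm tall (z axis up) including the tab on top; 0.13 to 0.25 kg. Its lower edge is 46 mm below this point and stands on the box's floor at the start.
- plate_tab (a point): Centre of the plate's pull tab, 35 mm above the plate's centre: 36 mm wide (x), 8 mm thick (y), 22 mm tall. At the start its top is 98 mm above the bench, 10 mm below the box's edge. Grip across the 8 mm thickness from above.
- tray_centre (a point): Centre of the fixed drip tray at rim height, 20 mm above the bench: a shallow steel tray 170 mm long (x axis) by 85 mm wide (y axis). Lengthwise means the plate's 90 mm width runs along this x axis, either way round.
- filter_box: The filter box; origin on the bench under its centre, axes as box_mouth. Inner floor 6 mm above the bench. Steel guides inside, tops 61 mm above the bench, hold the lower part of the plate with about 2 mm play; the plate stands in the middle across y and 10 mm nearer the tongue along x. Above the guides there is free room: about 70 mm from the plate's faces to the side walls.
- plate: The filter plate; origin at the middle of its lower edge.
- die: The crimping die; origin at the centre of its underside.
- die_stand: The die stand; origin on the bench under its centre.
- drip_tray: The drip tray; origin on the bench under its centre.
- coupling: Bystander: brass hose coupling, 32 mm across, 34 mm tall; origin at the centre of its underside.
- ferrule: Bystander: steel ferrule, 36 mm across, 32 mm tall; origin at the centre of its underside.
- spanner: Bystander: steel spanner lying flat; origin under its middle.
- driver: Bystander: screwdriver with black handle, lying; origin under its middle.
- grease_can: Bystander: grease can, 64 mm across, 100 mm tall; origin at the centre of its underside.
- spray_bottle: Bystander: grey bottle, 60 mm across, 130 mm tall; origin at the centre of its underside.
Not all that is in view belongs to the job. Of the things like the drip_tray, leave any that is turquoise; of the rest the smaller one is meant. Leave any green or turquoise look-alike of the die alone.

How it is judged (in metres and radians):
On the way, in this order (a step that is already met when the one before it is completed fails the run):
1. the die stands upright on its stand, let go, with the flap still shut (horizontal distance between die_centre and stand_top below 0.011 m and height (world z) of die_centre between 0.105 and 0.116 m and angle between die_centre's own z axis and vertical below 0.12 rad and contact force between die and the fingers below 0.05 N and value of joint flap below 0.1 rad and linear speed of die below 0.03 m/s), for 0.2 s.
2. the flap has been swung up, the plate still standing in the box (value of joint flap above 1.35 rad and z of plate_centre in the frame of filter_box below 0.07 m), for 0.2 s.
3. the plate is drawn up out of the box in the fingers (height (world z) of plate_centre above 0.14 m and contact force between plate and the fingers above 1 N), for 0.1 s.
At the end, for the whole second after the job is handed in: Only the fingers touch the plate (>1 N), still, within 0.2 rad of upright, within 25 mm of the tray's centre from above, centre 0.116-0.26 m over the bench, width within 0.3 rad of the tray's length. Flap past 1.35 rad. Die free, upright, within 11 mm of its stand's centre (contact force between plate and the fingers above 1 N and contact force between plate and filter_box below 0.05 N and contact force between plate and drip_tray below 0.05 N and contact force between plate and die below 0.05 N and contact force between plate and die_stand below 0.05 N and height (world z) of plate_centre between 0.116 and 0.26 m and angle between plate_centre's own z axis and vertical below 0.2 rad and horizontal distance between plate_centre and tray_centre below 0.025 m and angle between the x axis of plate_centre and the x axis of tray_centre, either way round below 0.3 rad and linear speed of plate below 0.03 m/s and value of joint flap above 1.35 rad and horizontal distance between die_centre and stand_top below 0.011 m and height (world z) of die_centre between 0.105 and 0.116 m and angle between die_centre's own z axis and vertical below 0.12 rad and contact force between die and the fingers below 0.05 N); the arm keeps its last pose, push and grip.
It fails at once if the die is dropped or knocked down low (height (world z) of die_centre below 0.07 m).
It fails at once if the plate, once out, is dropped on the bench or tray (horizontal distance between plate and filter_box above 0.14 m and height (world z) of plate_centre below 0.07 m).
It fails at once if a bystander is pushed more than 30 mm (distance of any of coupling, ferrule, spanner, driver, grease_can, spray_bottle from where it was at the start of the episode above 0.03 m).
It also fails if it takes over 67 s, if anything falls off the work surface, if the arm or the gripper's body presses on something with over 40 N, if the wrist force passes 120 N, or if a joint passes its speed limit or range.

## Working session

There is one attempt and no reset: what is moved stays moved. The work goes in short steps, Python scripts to look and compute and a tool call to move; the robot and the scene stay as the last step left them, time stands still between calls to the robot, and variables do not carry over. Pictures are saved under pics/ and viewed, and the job is handed in when it is done.

Besides the shell and the picture viewer there is one more tool, called after "Emit:" by a JSON object that holds its "method" and its "body". arm_command: Moves the arm, as the interface text tells. Shift numbers are shares of 400 mm and turn numbers shares of 45 degrees, none past 1 either way. Its arguments: {"type":"object","properties":{"series":{"type":"array"},"hand":{"type":"number"},"newtons":{"type":"number"}},"required":["series"]}

```bash
mkdir -p pics
cat > h.py <<'E'
import numpy as np, cv2
from workcell import env, grab_frame
def grab(n,fn=None):
    s=env.state(); f=grab_frame(n)
    if fn: cv2.imwrite('pics/'+fn+'.png',f['frame'][:,:,::-1])
    f['s']=s; return f
def cast(f,uv,z):
    K=np.array(f['intrinsics']);R=np.array(f['R']);t=np.array(f['t']).ravel()
    uv=np.atleast_2d(np.array(uv,float))
    d=(np.linalg.inv(K)@np.c_[uv,np.ones(len(uv))].T).T@R
    c=-R.T@t
    return c+d*((z-c[2])/d[:,2:3])
E
python3 - <<'E'
from h import *
for n in ['side','top','wrist']:
    f=grab(n,n+'0'); np.save(n+'.npy',f,allow_pickle=True)
    if n!='wrist': print(n,-np.array(f['R']).T@np.array(f['t']).ravel())
    print(f['intrinsics'])
print(env.state())
E
```

```text
side [305.25269618 983.05434582 938.69423094]
[[448.74508542   0.         251.39828163]
 [  0.         448.74508542 191.86385305]
 [  0.           0.           1.        ]]
top [ 412.16775907    5.83822708 1240.00940745]
[[366.26209774   0.         251.30951811]
 [  0.         366.26209774 190.79169942]
 [  0.           0.           1.        ]]
[[305.90273393   0.         256.54242489]
 [  0.         305.90273393 193.14918672]
 [  0.           0.           1.        ]]
{'time_s': 0.15, 'qpos': array([-7.44843797e+01,  1.83416101e+01,  8.96915654e+01,  2.56919989e-04,
        7.20433838e+01, -1.14584640e+00]), 'qvel': array([ 0.02932634, -0.15725045, -0.27213591,  0.018742  , -0.03014361,
        0.04043493]), 'effort': array([ 1.30026497e-04, -4.12772477e+01, -2.32154113e+01,  7.27074640e-02,
        4.33839241e-02, -8.92524395e-05]), 'ee_pos': array([ 164.75378678, -550.45851917,  194.82140553]), 'ee_rot': array([-1.79923461e+02, -1.77524135e-03,  1.66613861e+01]), 'force': array([ 0.13647164, -0.6688735 , -0.76093554]), 'torque': array([-0.06237903, -0.01202278,  0.00891489]), 'gripper_width': 91.18307140783136}
```

View pics/top0.png

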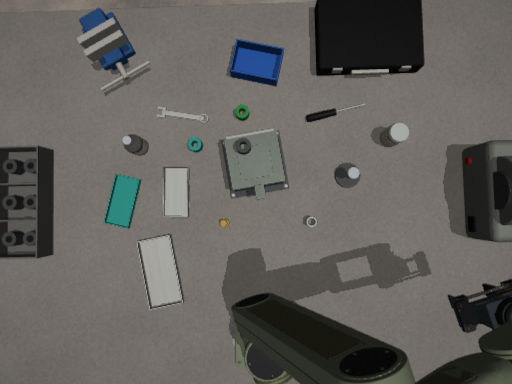

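View pics/side0.png

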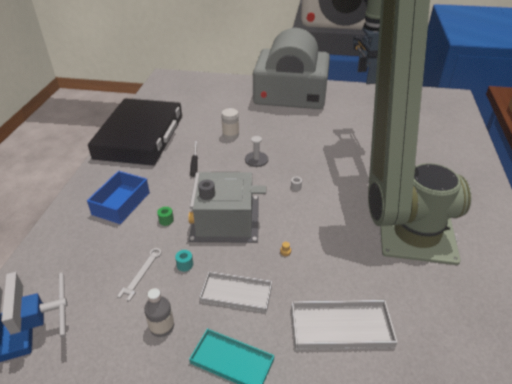

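View pics/wrist0.png

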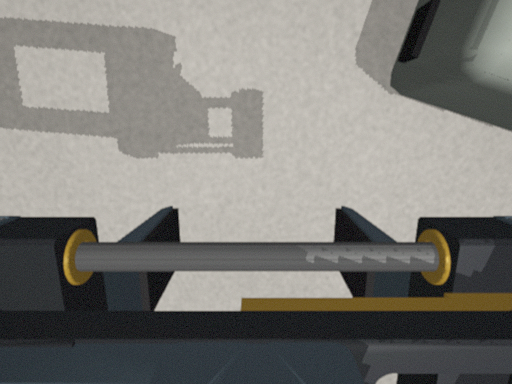

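The top view shows the box at about (255,163), with the die at (243,146), the tongue at (260,191) and the stand at (347,175). The small white tray is at (176,192). I'll zoom in to refine these.

Run:
```python
from h import *
f=np.load('top.npy',allow_pickle=True).item(); im=f['frame'][:,:,::-1]
c=im[120:235,155:270]; a=cv2.resize(c,None,fx=5,fy=5,interpolation=cv2.INTER_CUBIC)
cv2.imwrite('pics/t1.png',a)
c=im[90:235,290:420]; cv2.imwrite('pics/t2.png',cv2.resize(c,None,fx=4,fy=4,interpolation=cv2.INTER_CUBIC))
g=np.load('side.npy',allow_pickle=True).item(); im=g['frame'][:,:,::-1]
c=im[125:265,150:300]; cv2.imwrite('pics/s1.png',cv2.resize(c,None,fx=4,fy=4,interpolation=cv2.INTER_CUBIC))
for n,uv,z in [('die',(243,146),152),('tongue',(260,191),114),('stand',(347,173),90),('tray',(176,192),20)]: print(n,cast(f,uv,z).round(1))
```

```text
die [[599.3  55.8 152. ]]
tongue [[465.1   7.9 114. ]]
stand [[ 516.7 -265.4   90. ]]
tray [[472.3 289.7  20. ]]
```

View pics/t1.png

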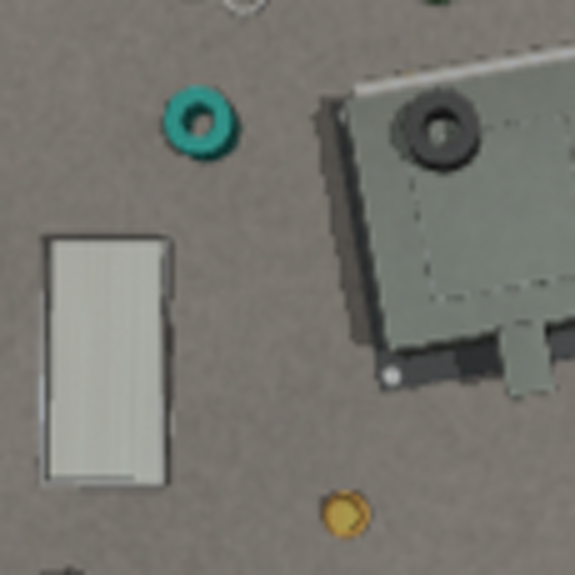

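View pics/t2.png

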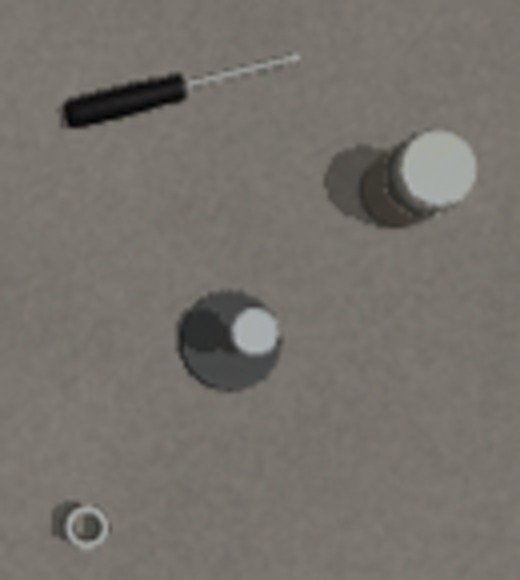

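View pics/s1.png

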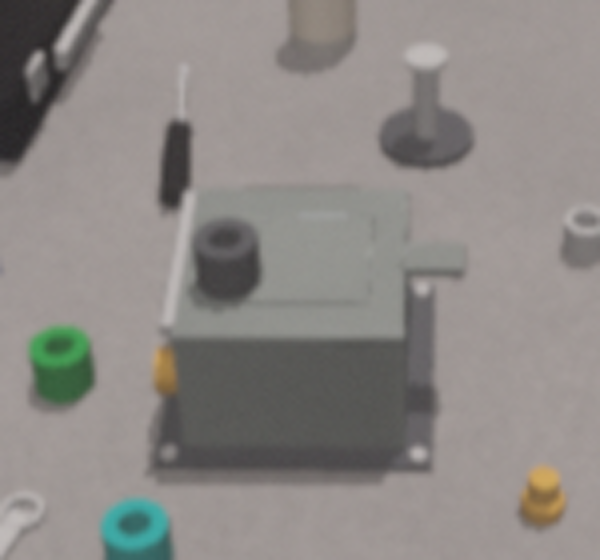

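The zooms show the die's ring near t1 (438,130), the stand disc at t2 (255,330) and the small white tray at t1 (106,360). Next I'll extract sub-pixel masks.

Run:
```python
from h import *
f=np.load('top.npy',allow_pickle=True).item(); im=f['frame'].astype(int)
g=np.load('side.npy',allow_pickle=True).item(); sm=g['frame'].astype(int)
def comp(mask,seed):
    n,l,s,c=cv2.connectedComponentsWithStats(mask.astype(np.uint8),connectivity=4)
    i=l[seed[1],seed[0]]; return l==i, s[i],c[i]
def px(i,u,v): print(u,v,i[v,u])
for u,v in [(243,141),(250,165),(353,171),(176,192),(200,215),(260,194)]: px(im,u,v)
# stand disc
br=im.sum(2)
m,s,c=comp(br>400,(353,172)); print('stand',s,c,cast(f,c,90))
m,s,c=comp(br>440,(176,192)); ct=cv2.findContours(m.astype(np.uint8),0,1)[0][0]; r=cv2.minAreaRect(ct);print('tray',s,c,r,cast(f,cv2.boxPoints(r),20).round(1), cast(f,r[0],20),cast(f,c,2))
m,s,c=comp(br<225,(243,141)); print('die',s,c)
ct=cv2.findContours(m.astype(np.uint8),0,1)[0][0]; print(cv2.minEnclosingCircle(ct))
# green-ish flap
d=im[:,:,1]-im[:,:,0]
m,s,c=comp((d>=4)&(br>270),(252,172)); print('flap',s,c)
cv2.imwrite('pics/m.png',cv2.resize((m*255).astype(np.uint8)[120:210,210:300],None,fx=6,fy=6,interpolation=0))
ct=max(cv2.findContours(m.astype(np.uint8),0,1)[0],key=len);r=cv2.minAreaRect(ct); b=cv2.boxPoints(r);print(b,cast(f,b,114.5).round(1))
# side
bs=sm.sum(2)
for u,v in [(256,139),(202,186),(207,196),(225,190)]: px(sm,u,v)
m,s,c=comp(bs>510,(256,139)); print('stand side',s,c)
m,s,c=comp(bs<235,(206,194)); print('die side',s,c)
```

```text
243 141 [49 49 49]
250 165 [118 125 117]
353 171 [168 172 171]
176 192 [164 166 159]
200 215 [122 117 111]
260 194 [114 121 113]
stand [348 167  12  11  96] [353.4375     172.27083333] [[ 518.56409882 -285.5282069    90.        ]]
tray [165 169  22  48 991] [175.91422805 191.97679112] ((175.49998474121094, 192.49998474121094), (46.99999237060547, 20.999996185302734), 90.0) [[550.6 326.1  20. ]
 [549.  255.1  20. ]
 [391.3 257.   20. ]
 [392.7 327.6  20. ]] [[470.67185375 291.41332977  20.        ]] [[473.2865489  294.19011136   2.        ]]
die [234 138  17  17 187] [242.36898396 146.15508021]
((242.1666717529297, 146.55555725097656), 8.557273864746094)
flap [ 224  131   61   68 2534] [255.72770324 162.99802684]
[[223.55444 140.08018]
 [276.01474 130.63734]
 [287.2569  193.09377]
 [234.7966  202.5366 ]] [[625.8 117.6 114.5]
 [651.1 -45.7 114.5]
 [456.9 -75.6 114.5]
 [431.3  86.2 114.5]]
256 139 [191 185 183]
202 186 [93 90 93]
207 196 [71 70 70]
225 190 [148 148 143]
stand side [251 136  11   5  42] [256.07142857 138.04761905]
die side [199 188  15  12 130] [206.43846154 193.55384615]
```

View pics/m.png

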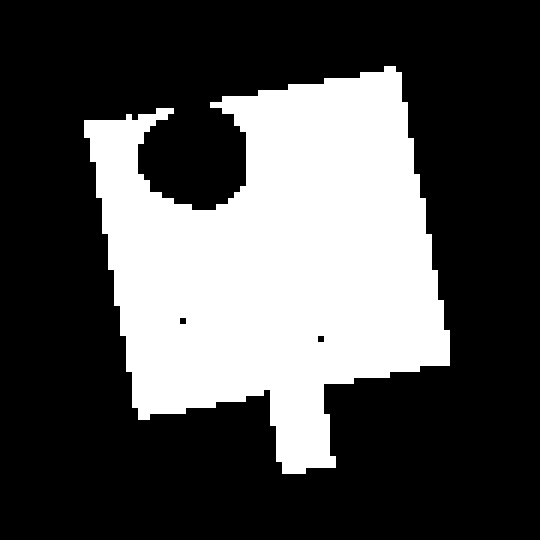

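Run:
```python
from h import *
f=np.load('top.npy',allow_pickle=True).item()
g=np.load('side.npy',allow_pickle=True).item()
def mk(u,v): return (u/6-.5+210, v/6-.5+120)
e=cast(f,[mk(132,418),mk(449,366)],114.5); mid=e.mean(0); d=e[1]-e[0]; print('front edge',e.round(1),mid.round(1),np.degrees(np.arctan2(d[0],-d[1])))
print('tip',cast(f,mk(309,471),114).round(1))
t=np.radians(9.2);x=np.array([np.cos(t),np.sin(t)])
l=cast(f,[mk(84,120),mk(132,418),mk(401,70),mk(449,366)],114.5); 
for a,b in((0,1),(2,3)):
    q=l[a]-l[b];print('yaw',np.degrees(np.arctan2(q[1],q[0])))
print('die',cast(f,[(242.4,146.2),(242.17,146.55),(242.8,145.9)],154.5).round(1))
print('die side hole centre',cast(g,[(206.5,184.8)],154.5).round(1))
print('stand top',cast(f,(353.44,172.27),90).round(1),'side',cast(g,[(256.1,138.5)],90).round(1))
print('foot', cast(f,(290+(230)/4-.4,90+341/4-.4),6).round(1))
print('tray',cast(f,(175.8,191.9),20).round(1))
print('tongue side', cast(g,[(150+467/4-.4,125+257/4-.4)],114).round(1))
```

```text
front edge [[472.7  95.6 114.5]
 [495.8 -67.6 114.5]] [484.2  14.  114.5] 8.065302347786094
tip [[443.5   5.3 114. ]]
yaw 8.12284646347628
yaw 7.755448681501514
die [[598.3  57.5 154.5]
 [597.3  58.2 154.5]
 [599.2  56.3 154.5]]
die side hole centre [[598.4  60.6 154.5]]
stand top [[ 518.6 -285.5   90. ]] side [[ 516.6 -284.5   90. ]]
foot [[ 518.1 -285.4    6. ]]
tray [[472.7 290.4  20. ]]
tongue side [[439.3   3.5 114. ]]
```

Emit:
{"method": "arm_command", "body": {"series": [0.02,0.03,0.03,0,0,-0.019,0.04,0.056,0.03,0,0,-0.019,0.05,0.07,0.03,0,0,-0.019,0.05,0.07,0.02,0,0,-0.019,0.05,0.07,0,0,0,-0.019,0.05,0.07,0,0,0,-0.019,0.05,0.07,0,0,0,-0.019,0.05,0.07,0,0,0,-0.019,0.05,0.07,0,0,0,-0.019,0.05,0.07,0,0,0,-0.019,0.05,0.07,0,0,0,0,0.05,0.07,0,0,0,0,0.05,0.07,0,0,0,0,0.05,0.07,0,0,0,0,0.05,0.07,0,0,0,0,0.05,0.07,0,0,0,0,0.05,0.07,0,0,0,0,0.05,0.07,0,0,0,0,0.05,0.07,0,0,0,0,0.05,0.07,0,0,0,0], "hand": 1, "newtons": 25}}

```text
time_s: 1.82
ee_pos: [549.4, -10.8, 239.2]
ee_rot: [180.0, 0.0, 8.1]
force: [0.7, -0.7, 0.5]
gripper_width: 91.2
```

Emit:
{"method": "arm_command", "body": {"series": [0.05,0.07,0,0,0,0,0.04,0.06,0,0,0,0,0.024,0.03,0,0,0,0,0.01,0.015,0,0,0,0,0,0,0,0,0,0,0,0,0,0,0,0]}}

```text
time_s: 2.32
ee_pos: [597.9, 57.0, 239.1]
ee_rot: [180.0, 0.1, 8.1]
force: [-0.1, -0.8, 0.3]
gripper_width: 91.4
```

Run:
```python
from h import *
f=grab('wrist','w1'); np.save('w1.npy',f,allow_pickle=True); s=f['s'];print(s['time_s'],s['ee_pos'],s['ee_rot']);print(f['tool_from_camera'])
```

```text
2.3167 [597.88906341  57.0283825  239.12554683] [1.79965655e+02 7.83573285e-02 8.11664943e+00]
[[ 8.42976730e-05 -9.71010119e-01 -2.39038367e-01  6.72147596e+01]
 [ 9.99999246e-01 -2.11037627e-04  1.20991991e-03  1.91612983e-01]
 [-1.22529057e-03 -2.39038289e-01  9.71009369e-01 -1.89371505e+02]
 [ 0.00000000e+00  0.00000000e+00  0.00000000e+00  1.00000000e+00]]
```

View pics/w1.png

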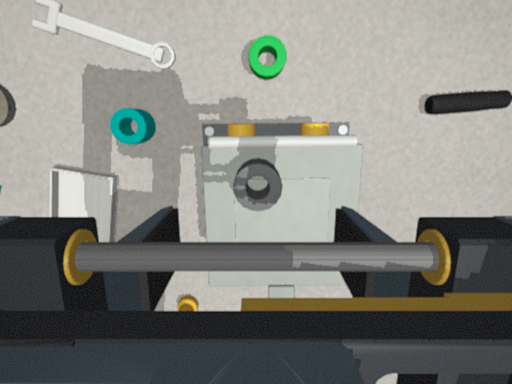

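The wrist view shows the die top at about (258,182), and the flap square to the picture with the tongue at (282,291). I'll cast those points to world coordinates.

```bash
cat >> h.py <<'E'
from scipy.spatial.transform import Rotation as Ro
def wext(f):
    T=np.eye(4);T[:3,:3]=Ro.from_euler('xyz',f['s']['ee_rot'],degrees=True).as_matrix();T[:3,3]=f['s']['ee_pos']
    W=np.linalg.inv(T@np.array(f['tool_from_camera'])); f['R']=W[:3,:3]; f['t']=W[:3,3]; return f
E
python3 - <<'E'
from h import *
f=wext(np.load('w1.npy',allow_pickle=True).item()); im=f['frame'].astype(int); 
cv2.imwrite('pics/w1z.png',cv2.resize(im[110:300,190:380,::-1].astype(np.uint8),None,fx=4,fy=4,interpolation=cv2.INTER_CUBIC))
b=im.sum(2); print(im[170,258],im[182,258],im[200,275])
n,l,s,c=cv2.connectedComponentsWithStats((b<270).astype(np.uint8)); i=l[172,258];print(s[i],c[i])
for uv,z in [((258,180),154.5),((258,183),154.5),(c[i],134.5),((282,287),114.5),((282,297),114.5)]:print(uv,cast(f,uv,z).round(1))
E
```

```text
[93 93 96] [141 151 141] [89 90 92]
[     0      0    512    384 128317] [254.43884287 131.93285379]
(258, 180) [[610.1  56.8 154.5]]
(258, 183) [[607.3  56.4 154.5]]
[254.43884287 131.93285379] [[651.3  66.  134.5]]
(282, 287) [[482.4  10.5 114.5]]
(282, 297) [[469.7   8.4 114.5]]
```

View pics/w1z.png

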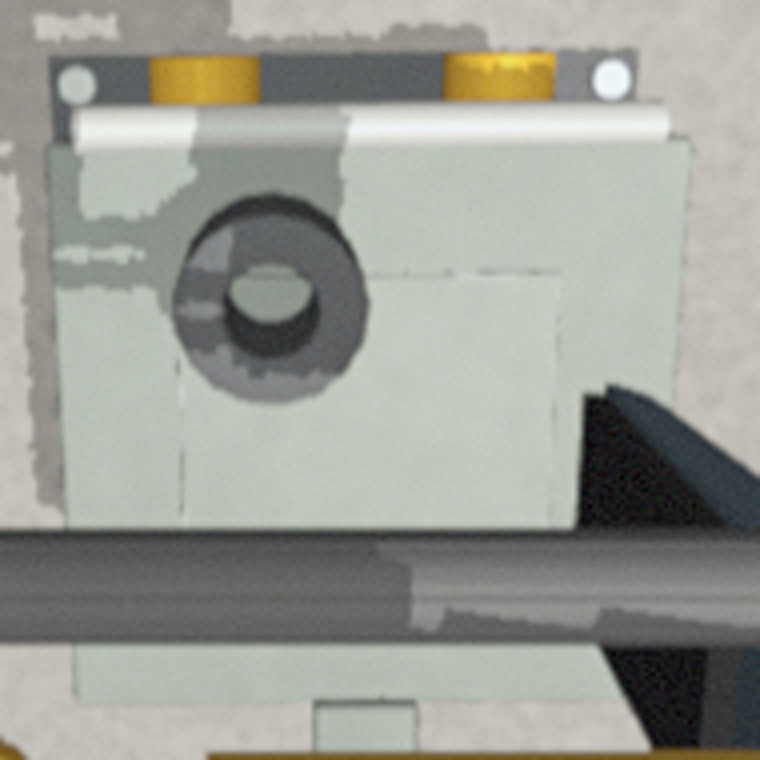

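Emit:
{"method": "arm_command", "body": {"series": [0.006,0,-0.04,0,0,0,0,0,-0.05,0,0,0,0,0,-0.05,0,0,0,0,0,-0.05,0,0,0,0,0,-0.04,0,0,0,0,0,-0.025,0,0,0,0,0,-0.01,0,0,0,0,0,0,0,0,0,0,0,0,0,0,0]}}

```text
time_s: 3.12
ee_pos: [601.3, 57.1, 134.4]
ee_rot: [180.0, -0.1, 8.1]
force: [1.0, 0.4, 0.0]
gripper_width: 91.2
```

Run:
```python
from h import *
f=grab('side'); cv2.imwrite('pics/s2.png',cv2.resize(f['frame'][125:265,130:300,::-1],None,fx=4,fy=4,interpolation=cv2.INTER_CUBIC))
```

```text
(no output)
```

View pics/s2.png

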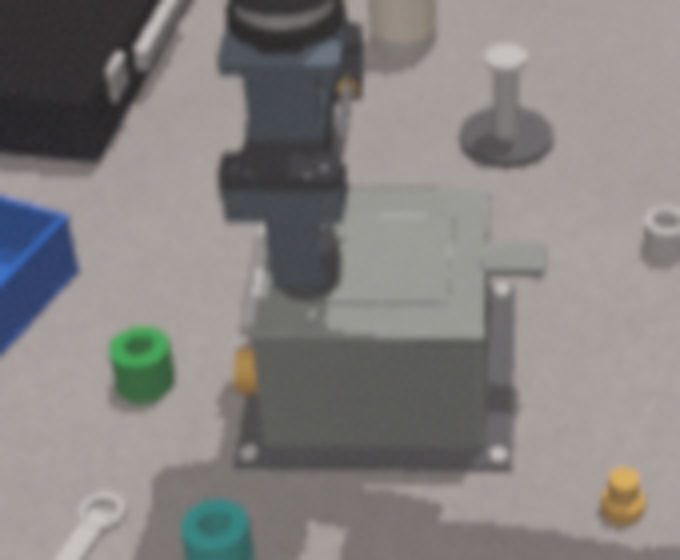

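The side view shows the fingers straddling the die, with the die sitting slightly towards the robot (die centre about 307 against finger about 295 in the zoom). I'll nudge x by -3 mm and close.

Emit:
{"method": "arm_command", "body": {"series": [-0.007,0,0,0,0,0,0,0,0,0,0,0]}}

```text
time_s: 3.33
ee_pos: [598.1, 57.5, 134.4]
ee_rot: [180.0, -0.1, 8.1]
force: [-0.7, -0.1, -0.3]
gripper_width: 91.1
```

Emit:
{"method": "arm_command", "body": {"series": [0,0,0,0,0,0,0,0,0,0,0,0,0,0,0,0,0,0,0,0,0,0,0,0,0,0,0,0,0,0,0,0,0,0,0,0,0,0,0,0,0,0,0,0,0,0,0,0], "hand": 0, "newtons": 35}}

```text
time_s: 4.0
ee_pos: [598.2, 57.0, 133.5]
ee_rot: [179.9, -0.0, 8.1]
force: [0.3, -1.3, 1.0]
gripper_width: 43.1
```

Run:
```python
from h import *
print(env.state()['gripper_width'])
f=grab('side'); cv2.imwrite('pics/s3.png',cv2.resize(f['frame'][125:245,150:280,::-1],None,fx=5,fy=5,interpolation=cv2.INTER_CUBIC))
f=grab('wrist','w3')
```

```text
43.12317545275136
```

View pics/s3.png

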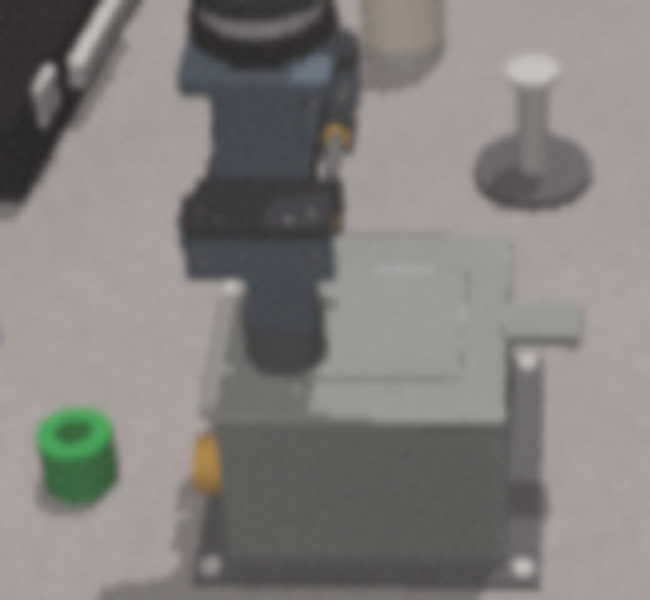

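View pics/w3.png

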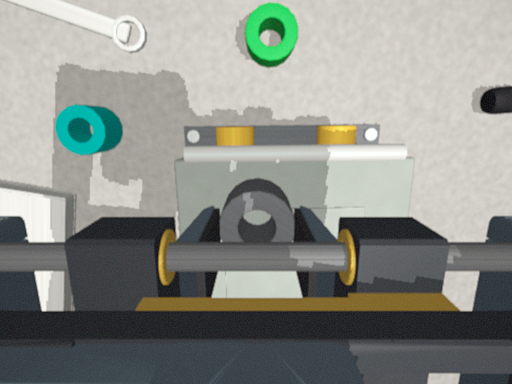

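The die sits between both fingers in the side and wrist views. I'll lift slowly and check that it holds.

Emit:
{"method": "arm_command", "body": {"series": [0,0,0.01,0,0,0,0,0,0.02,0,0,0,0,0,0.03,0,0,0,0,0,0.04,0,0,0,0,0,0.04,0,0,0,0,0,0.02,0,0,0,0,0,0.01,0,0,0,0,0,0,0,0,0]}}

```text
time_s: 4.77
ee_pos: [598.3, 57.7, 202.3]
ee_rot: [-180.0, -0.1, 8.1]
force: [0.7, -0.9, -3.8]
gripper_width: 42.9
```

Run:
```python
from h import *
print(env.state()['gripper_width'],env.state()['force'])
f=grab('side'); cv2.imwrite('pics/s4.png',cv2.resize(f['frame'][105:245,150:280,::-1],None,fx=4,fy=4,interpolation=cv2.INTER_CUBIC))
f=wext(grab('wrist')); cv2.imwrite('pics/w4.png',cv2.resize(f['frame'][150:280,180:340,::-1],None,fx=5,fy=4.5,interpolation=cv2.INTER_CUBIC)); print(f['s']['ee_pos'])
s=f['s']['ee_pos']; print(cast(f,[(257.4,226)],s[2]+20.5))
```

```text
42.926039845182416 [ 0.65124318 -0.90056344 -3.75832325]
[597.81874037  57.63857664 201.29453826]
[[603.78272871  57.57228537 221.79453826]]
```

View pics/s4.png

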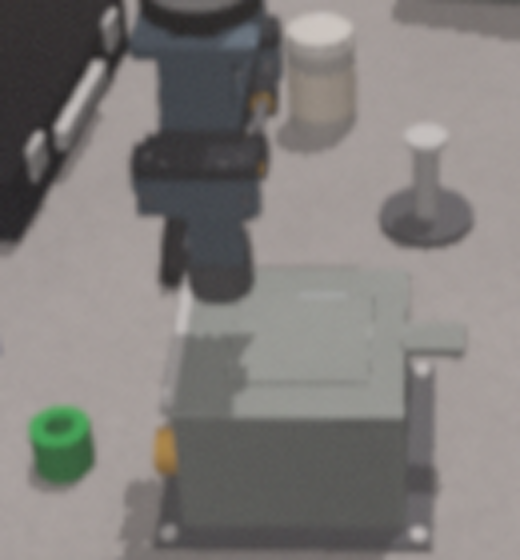

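View pics/w4.png

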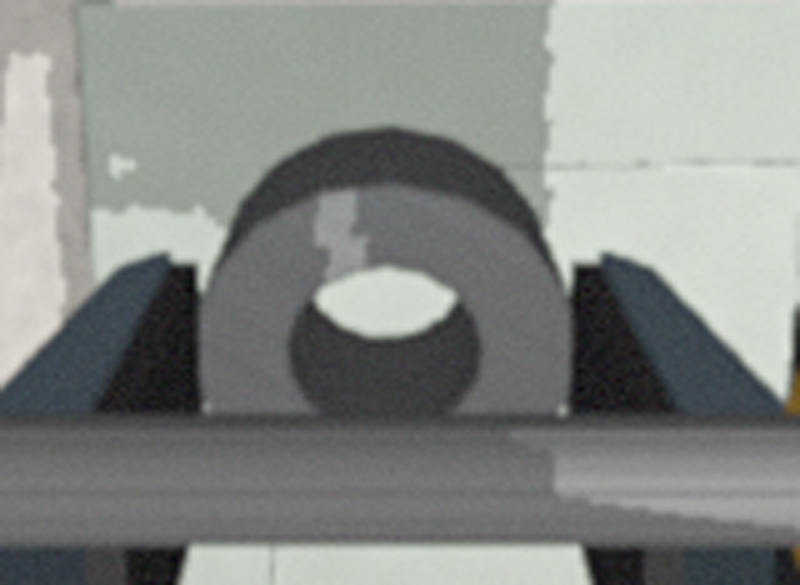

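Run:
```python
from h import *
f=wext(grab('wrist')); s=f['s'];p=s['ee_pos'];print(p,s['force'])
for u,v,r in [(256.5,190.4,23),(256.5,208.7,11),(219.6,220,0),(294,220,0)]:
    q=cast(f,(u,v),p[2]+20.5)[0]; d=Ro.from_euler('z',-8.1,degrees=True).apply(q-p); print(d.round(1), d[0]-r)
```

```text
[597.46086621  57.56313494 200.65763089] [ 0.01051103 -0.00500162 -3.82297975]
[27.3 -0.4 20.5] 4.29477821656528
[16.5 -0.4 20.5] 5.465729651471815
[ 9.6 21.1 20.5] 9.616286985474193
[  9.6 -22.2  20.5] 9.61352975416703
```

Emit:
{"method": "arm_command", "body": {"series": [-0.012,-0.02,0,0,0,0,-0.012,-0.035,0,0,0,0,-0.012,-0.05,0,0,0,0,-0.012,-0.05,0,0,0,0,-0.012,-0.05,0,0,0,0,-0.012,-0.05,0,0,0,0,-0.012,-0.05,0,0,0,0,-0.012,-0.05,0,0,0,0,-0.012,-0.05,0,0,0,0,-0.012,-0.05,0,0,0,0,-0.012,-0.05,0,0,0,0,-0.012,-0.05,0,0,0,0,-0.012,-0.05,0,0,0,0,-0.012,-0.05,0,0,0,0,-0.012,-0.05,0,0,0,0,-0.012,-0.05,0,0,0,0,-0.012,-0.05,0,0,0,0,0,-0.03,0,0,0,0,0,-0.021,0,0,0,0,0,0,0,0,0,0]}}

```text
time_s: 6.58
ee_pos: [516.1, -286.6, 201.2]
ee_rot: [180.0, 0.0, 8.0]
force: [-0.8, -0.3, -2.4]
gripper_width: 42.9
```

Emit:
{"method": "arm_command", "body": {"series": [0,0,-0.03,0,0,0,0,0,-0.05,0,0,0,0,0,-0.05,0,0,0,0,0,-0.03,0,0,0,0,0,-0.02,0,0,0,0,0,0,0,0,0,0,0,0,0,0,0,0,0,0,0,0,0]}}

```text
time_s: 7.25
ee_pos: [517.3, -284.9, 130.6]
ee_rot: [179.9, -0.1, 8.1]
force: [-0.0, 0.4, -3.2]
gripper_width: 43.0
```

Run:
```python
from h import *
print(env.state()['ee_pos'],env.state()['force'])
f=grab('side'); cv2.imwrite('pics/s5.png',cv2.resize(f['frame'][90:180,200:310,::-1],None,fx=6,fy=6,interpolation=cv2.INTER_CUBIC))
```

```text
[ 517.32489749 -284.93955866  130.55871109] [-0.02857548  0.43456517 -3.1991351 ]
```

View pics/s5.png

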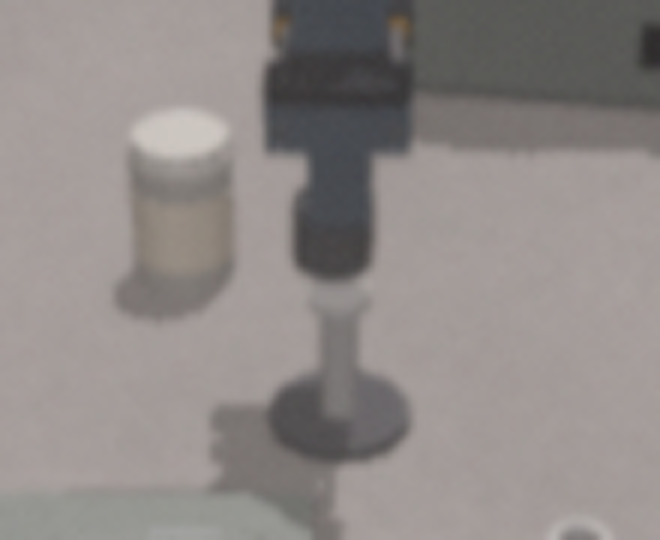

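The side view shows the die about 4 mm to the +x side of the disc (die centre at 333, disc at 339.5). I'll correct that and lower.

Emit:
{"method": "arm_command", "body": {"series": [-0.0095,0,-0.01,0,0,0,0,0,-0.015,0,0,0,0,0,-0.015,0,0,0,0,0,-0.005,0,0,0,0,0,-0.0025,0,0,0,0,0,0,0,0,0,0,0,0,0,0,0]}}

```text
time_s: 7.88
ee_pos: [512.8, -284.9, 110.5]
ee_rot: [180.0, -0.0, 8.1]
force: [0.2, -0.2, -2.7]
gripper_width: 43.1
```

Run:
```python
from h import *
print(env.state()['ee_pos'],env.state()['force'])
f=grab('side'); cv2.imwrite('pics/s6.png',cv2.resize(f['frame'][90:180,200:310,::-1],None,fx=6,fy=6,interpolation=cv2.INTER_CUBIC))
f=grab('wrist'); cv2.imwrite('pics/w6.png',f['frame'][:,:,::-1])
```

```text
[ 512.80837224 -284.92905445  110.46712891] [ 0.2438116  -0.16574055 -2.65176928]
```

View pics/s6.png

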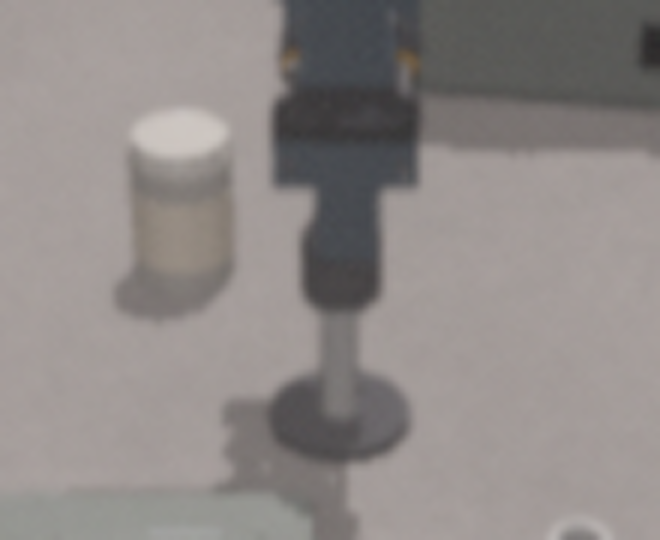

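View pics/w6.png

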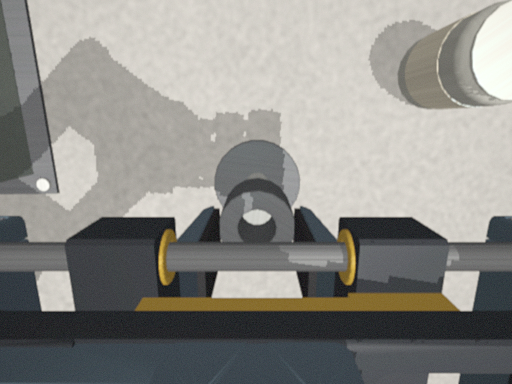

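The die is now centred in both views: side 342 against 340, and wrist u about 257 for both foot and die. I'll lower it to contact.

Emit:
{"method": "arm_command", "body": {"series": [0,0,-0.002,0,0,0,0,0,-0.002,0,0,0,0,0,0,0,0,0,0,0,0,0,0,0]}}

```text
time_s: 8.32
ee_pos: [512.8, -285.0, 109.0]
ee_rot: [180.0, -0.0, 8.1]
force: [-0.6, 0.7, -2.5]
gripper_width: 43.0
```

Emit:
{"method": "arm_command", "body": {"series": [0,0,-0.002,0,0,0,0,0,-0.001,0,0,0,0,0,0,0,0,0,0,0,0,0,0,0]}}

```text
time_s: 8.65
ee_pos: [512.9, -285.0, 108.9]
ee_rot: [179.9, -0.1, 8.1]
force: [-1.9, 0.0, 5.9]
gripper_width: 42.9
```

The force has flipped to +5.9 N, so the die is on the stand. Releasing.

Emit:
{"method": "arm_command", "body": {"series": [0,0,0,0,0,0,0,0,0,0,0,0,0,0,0,0,0,0,0,0,0,0,0,0,0,0,0,0,0,0,0,0,0,0,0,0,0,0,0.005,0,0,0,0,0,0.02,0,0,0,0,0,0.04,0,0,0,0,0,0.06,0,0,0,0,0,0.08,0,0,0,0,0,0.06,0,0,0,0,0,0.05,0,0,0,0,0,0.03,0,0,0], "hand": 1}}

```text
time_s: 9.82
ee_pos: [513.6, -285.4, 249.5]
ee_rot: [179.8, -0.2, 8.1]
force: [-0.3, -0.4, 0.2]
gripper_width: 91.1
```

Run:
```python
from h import *
f=wext(grab('wrist','w7'))
f=grab('side'); cv2.imwrite('pics/s7.png',cv2.resize(f['frame'][90:180,200:310,::-1],None,fx=6,fy=6,interpolation=cv2.INTER_CUBIC))
```

```text
(no output)
```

View pics/s7.png

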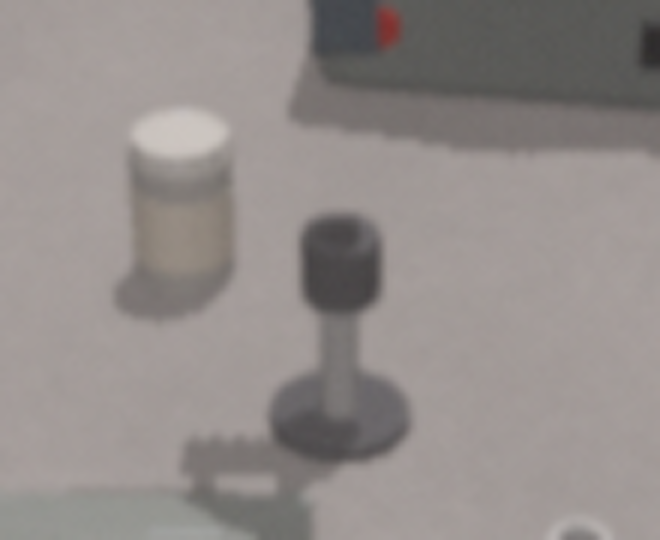

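View pics/w7.png

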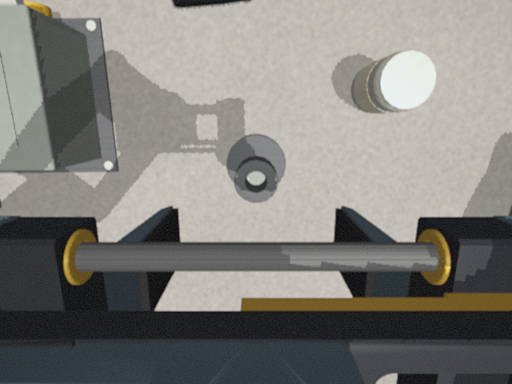

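The die stands upright and centred on its stand (side: die 341, column 340). Next is the tongue.

Emit:
{"method": "arm_command", "body": {"series": [-0.01,0.03,0,0,0,0,-0.01,0.05,0,0,0,0,-0.01,0.06,0,0,0,0,-0.01,0.07,0,0,0,0,-0.01,0.07,-0.01,0,0,0,-0.01,0.07,-0.02,0,0,0,-0.01,0.07,-0.02,0,0,0,-0.01,0.07,-0.02,0,0,0,-0.02,0.07,-0.02,0,0,0,-0.02,0.06,-0.02,0,0,0,-0.02,0.06,-0.02,0,0,0,-0.009,0.04,-0.02,0,0,0,0,0.0135,-0.02,0,0,0,0,0,0,0,0,0,0,0,0,0,0,0]}}

```text
time_s: 11.17
ee_pos: [452.5, 8.4, 176.9]
ee_rot: [180.0, 0.1, 8.2]
force: [-0.5, 0.6, 0.7]
gripper_width: 91.0
```

Run:
```python
from h import *
f=wext(grab('wrist','w8')); print(f['s']['ee_pos']); np.save('w8.npy',f,allow_pickle=True)
f=grab('side'); cv2.imwrite('pics/s8.png',cv2.resize(f['frame'][105:265,150:310,::-1],None,fx=4,fy=4,interpolation=cv2.INTER_CUBIC))
```

```text
[452.46165201   8.40435236 176.86574642]
```

View pics/w8.png

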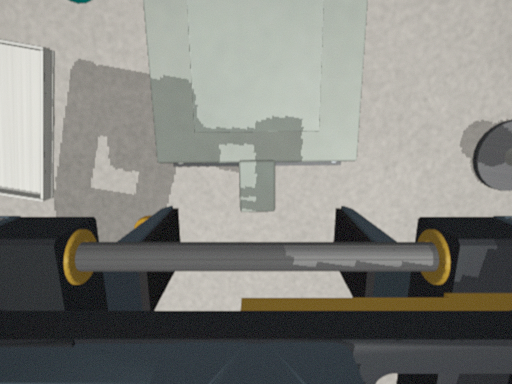

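View pics/s8.png

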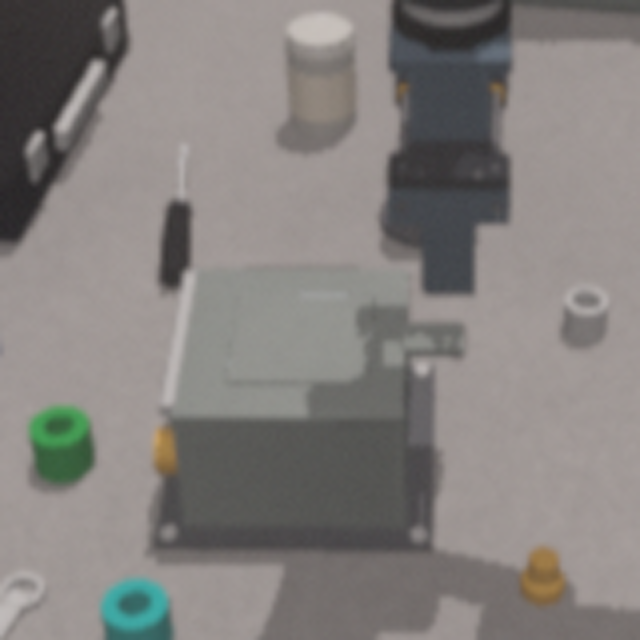

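The wrist view shows the tongue centred at u 257, tip at v 212 and flap edge at v 161.

Run:
```python
from h import *
f=np.load('w8.npy',allow_pickle=True).item();p=f['s']['ee_pos']
for u,v,z in [(257,211.5,118.5),(257,162,114.5),(150,162.5,114.5),(364,162.5,114.5),(145,0,114.5),(367,0,114.5)]:
    q=cast(f,(u,v),z)[0]; print(q.round(1),Ro.from_euler('z',-8.2,degrees=True).apply(q-p).round(1))
```

```text
[442.8   6.1 118.5] [ -9.9  -0.9 -58.4]
[483.9  12.  114.5] [ 31.7  -0.9 -62.4]
[471.   99.5 114.5] [ 31.3  87.5 -62.4]
[496.1 -75.7 114.5] [ 31.2 -89.5 -62.4]
[590.3 110.2 114.5] [150.9  81.1 -62.4]
[613.5 -50.8 114.5] [150.9 -81.6 -62.4]
```

Emit:
{"method": "arm_command", "body": {"series": [0,0,-0.03,0,0,0,0,0,-0.05,0,0,0,0,-0.002,-0.05,0,0,0,0,0,-0.03,0,0,0,0,0,-0.01,0,0,0,0,0,0,0,0,0,0,0,0,0,0,0]}}

```text
time_s: 11.85
ee_pos: [453.9, 7.2, 110.3]
ee_rot: [180.0, -0.1, 8.1]
force: [-0.3, 0.1, -0.3]
gripper_width: 91.1
```

Emit:
{"method": "arm_command", "body": {"series": [0,0,0,0,0,0,0,0,0,0,0,0,0,0,0,0,0,0,0,0,0,0,0,0,0,0,0,0,0,0,0,0,0,0,0,0,0,0,0,0,0,0,0,0,0,0,0,0,0,0,0,0,0,0,0,0,0,0,0,0], "hand": 0, "newtons": 15}}

```text
time_s: 12.68
ee_pos: [453.1, 7.7, 109.7]
ee_rot: [180.0, 0.0, 8.1]
force: [0.3, -0.4, -1.3]
gripper_width: 27.6
```

Run:
```python
import numpy as np
R,h=190,5; u=np.array([np.cos(np.radians(8.15)),np.sin(np.radians(8.15))])
th=np.radians(np.r_[0,2,np.arange(6,99,4)]); x=-R*np.cos(th)+h*np.sin(th); z=R*np.sin(th)+h*np.cos(th)
d=np.c_[np.outer(np.diff(x),u),np.diff(z)]/400
for i,r in enumerate(d): print(round(np.degrees(th[i+1])),r.round(4))
```

```text
2 [0.0007 0.0001 0.0166]
6 [0.0032 0.0005 0.033 ]
10 [0.0054 0.0008 0.0327]
14 [0.0077 0.0011 0.0322]
18 [0.0099 0.0014 0.0316]
22 [0.012  0.0017 0.0309]
26 [0.0141 0.002  0.0299]
30 [0.0162 0.0023 0.0289]
34 [0.0181 0.0026 0.0277]
38 [0.02   0.0029 0.0263]
42 [0.0218 0.0031 0.0248]
46 [0.0234 0.0034 0.0232]
50 [0.025  0.0036 0.0215]
54 [0.0264 0.0038 0.0197]
58 [0.0277 0.004  0.0178]
62 [0.0289 0.0041 0.0158]
66 [0.0299 0.0043 0.0137]
70 [0.0308 0.0044 0.0116]
74 [0.0315 0.0045 0.0094]
78 [0.0321 0.0046 0.0072]
82 [0.0325 0.0047 0.0049]
86 [0.0327 0.0047 0.0026]
90 [0.0328 0.0047 0.0003]
94 [ 0.0328  0.0047 -0.002 ]
98 [ 0.0325  0.0047 -0.0043]
```

Emit:
{"method": "arm_command", "body": {"series": [0.0007,0.0001,0.0166,0,0,0,0.0032,0.0005,0.033,0,0,0,0.0054,0.0008,0.0327,0,0,0,0.0077,0.0011,0.0322,0,0,0,0.0099,0.0014,0.0316,0,0,0,0.012,0.0017,0.0309,0,0,0,0.0141,0.002,0.0299,0,0,0,0,0,0,0,0,0]}}

```text
time_s: 13.35
ee_pos: [476.9, 10.9, 195.2]
ee_rot: [179.9, -0.4, 8.1]
force: [0.5, 0.0, 0.0]
gripper_width: 0.2
```

Run:
```python
from h import *
s=env.state();print(s['ee_pos'],s['force'],s['torque'])
f=grab('side'); cv2.imwrite('pics/s9.png',cv2.resize(f['frame'][85:265,150:310,::-1],None,fx=3.3,fy=3.3,interpolation=cv2.INTER_CUBIC))
```

```text
[476.8997618   10.86123443 195.17376276] [0.54491633 0.02649958 0.04555733] [-0.02267401  0.00626741 -0.01851341]
```

View pics/s9.png

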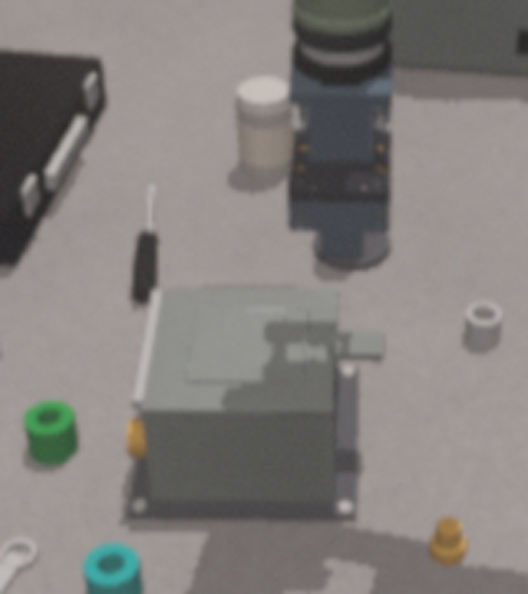

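The fingers slipped off. The side view shows the flap still shut with the fingers above it. I'll regrip deeper, with more force and a slower lift.

Emit:
{"method": "arm_command", "body": {"series": [-0.03,-0.004,0,0,0,0,-0.03,-0.004,0,0,0,0,0,0,0,0,0,0,0,0,0,0,0,0,0,0,0,0,0,0,0,0,0,0,0,0,0,0,0,0,0,0,0,0,-0.03,0,0,0,0,0,-0.05,0,0,0,0,0,-0.05,0,0,0,0,0,-0.05,0,0,0,0,0,-0.03,0,0,0,0,0,-0.015,0,0,0,0,0,0,0,0,0,0,0,0,0,0,0], "hand": 0.8}}

```text
time_s: 14.65
ee_pos: [450.8, 7.6, 102.7]
ee_rot: [180.0, -0.0, 8.1]
force: [0.6, 0.3, -0.1]
gripper_width: 72.9
```

Emit:
{"method": "arm_command", "body": {"series": [0,0,0,0,0,0,0,0,0,0,0,0,0,0,0,0,0,0,0,0,0,0,0,0,0,0,0,0,0,0,0,0,0,0,0,0,0,0,0,0,0,0,0,0,0,0,0,0,0,0,0,0,0,0], "hand": 0, "newtons": 50}}

```text
time_s: 15.4
ee_pos: [450.2, 7.6, 102.4]
ee_rot: [180.0, 0.0, 8.1]
force: [-0.1, -0.1, 0.5]
gripper_width: 15.8
```

Run:
```python
from h import *
s=env.state();print(s['ee_pos'],s['force'],s['torque'])
f=grab('side'); cv2.imwrite('pics/s10.png',cv2.resize(f['frame'][125:225,200:310,::-1],None,fx=5,fy=5,interpolation=cv2.INTER_CUBIC))
f=grab('wrist','w10')
```

```text
[450.24140174   7.56066619 102.42229919] [-0.14053269 -0.12686279  0.50918379] [ 0.00370158 -0.03305755  0.03140014]
```

View pics/s10.png

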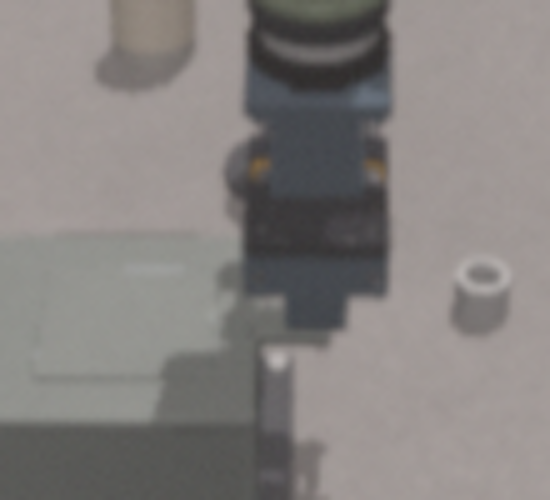

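View pics/w10.png

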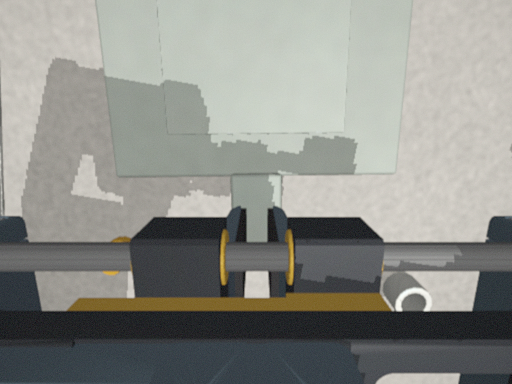

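Run:
```python
from h import *
f=grab('side');K=np.array(f['intrinsics'])
def pr(X):
    c=f['R']@np.array(X,float)+np.array(f['t']).ravel(); u=K@c; u=u[:2]/u[2]; return ((u-[200,125])*5).round(0)
p=f['s']['ee_pos'];print(p,f['s']['gripper_width'])
for z in [91,94,118,122]: print(z,pr([450,29,z]))
print('tongue tip top',pr([443,6,118.5]),pr([443,6+15,118.5]),pr([443,21,108.5]),'flap front L corner',pr([473,96,114.5]),pr([496,-68,114.5]))
cv2.imwrite('pics/s11.png',cv2.resize(f['frame'][125:225,200:310,::-1],None,fx=7,fy=5.9,interpolation=cv2.INTER_CUBIC))
```

```text
[450.22217018   7.57881601 102.39911732] 7.6595201140606655
91 [306. 376.]
94 [306. 372.]
118 [307. 340.]
122 [307. 335.]
tongue tip top [325. 315.] [321. 332.] [321. 345.] flap front L corner [246. 420.] [256. 234.]
```

View pics/s11.png

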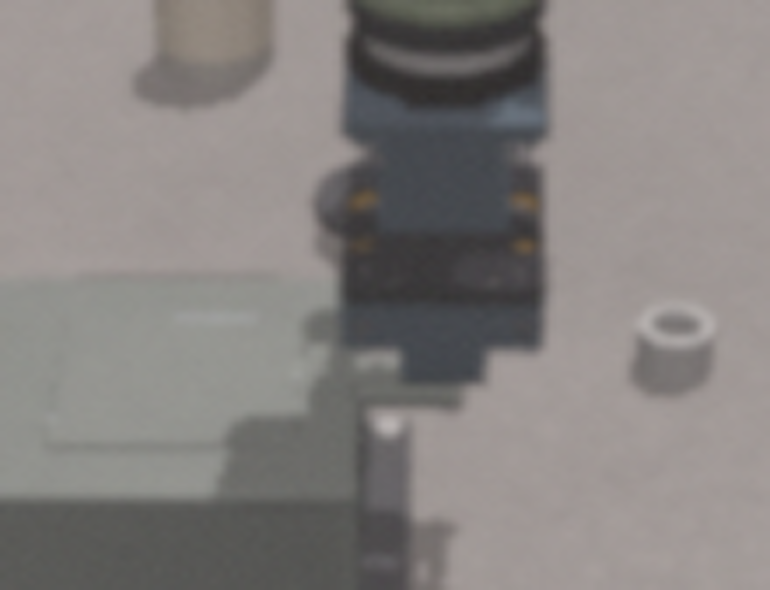

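Run:
```python
from h import *
f=grab('side');K=np.array(f['intrinsics'])
def pr(X):
    c=f['R']@np.array(X,float)+np.array(f['t']).ravel(); u=K@c; return u[:2]/u[2]
print('s6 px')
for y in (-262,-250):
  for z in [98,110,120,130]: print(y,z,((pr([513,y,z])-[200,90])*6).round(0))
print('die bottom near',((pr([517,-262,90])-[200,90])*6).round(0),'die top',((pr([517,-285,130])-[200,90])*6).round(0))
w=wext(grab('wrist'));p=w['s']['ee_pos'];K=np.array(w['intrinsics'])
for d in [(0,0,11),(0,0,0),(16,0,11),(-16,0,11),(16,0,-30)]:
    X=p+Ro.from_euler('xyz',w['s']['ee_rot'],degrees=True).apply(d); c=w['R']@X+w['t'];u=K@c;print(d,(u[:2]/u[2]).round(0))
cv2.imwrite('pics/w11.png',cv2.resize(w['frame'][150:310,180:340,::-1],None,fx=4,fy=3.7,interpolation=cv2.INTER_CUBIC)); print(w['s']['gripper_width'])
```

```text
s6 px
-262 98 [336. 302.]
-262 110 [336. 284.]
-262 120 [336. 268.]
-262 130 [336. 253.]
-250 98 [333. 313.]
-250 110 [333. 295.]
-250 120 [333. 280.]
-250 130 [333. 265.]
die bottom near [329. 313.] die top [336. 230.]
(0, 0, 11) [256. 218.]
(0, 0, 0) [256. 224.]
(16, 0, 11) [256. 196.]
(-16, 0, 11) [256. 240.]
(16, 0, -30) [256. 214.]
1.0211553383388203
```

View pics/w11.png

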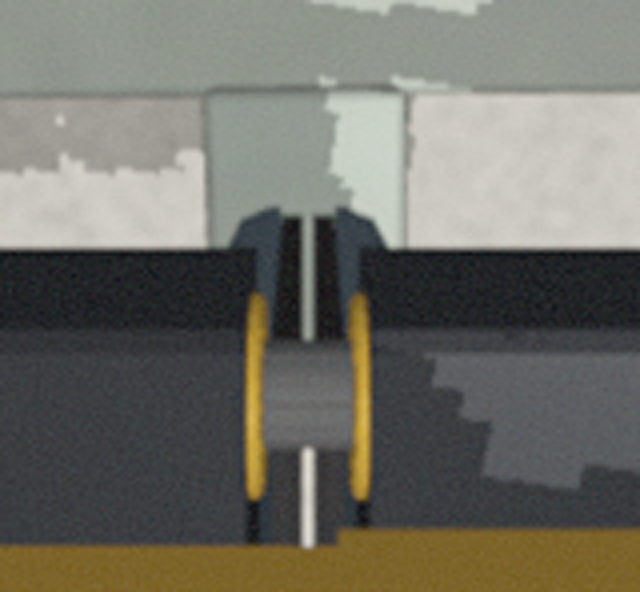

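Run:
```python
from h import *
w=np.load('w8.npy',allow_pickle=True).item();T=np.array(w['tool_from_camera']);K=np.array(w['intrinsics'])
im=w['frame']; cv2.imwrite('pics/w8z.png',cv2.resize(im[190:300,90:370,::-1],None,fx=2.8,fy=2.8,interpolation=cv2.INTER_CUBIC))
for uv in [(179,208),(335,208),(179,225),(150,310),(178,240)]:
    d=T[:3,:3]@np.linalg.inv(K)@[*uv,1]; c=T[:3,3]; 
    k=(np.sign(d[1])*45.5-c[1])/d[1]; print(uv,(c+k*d).round(1))
```

```text
(179, 208) [ 15.4 -45.5 -15.6]
(335, 208) [ 16.9  45.5 -20.7]
(179, 225) [  5.6 -45.5 -18. ]
(150, 310) [-13.1 -45.5 -73.5]
(178, 240) [ -2.1 -45.5 -22.3]
```

View pics/w8z.png

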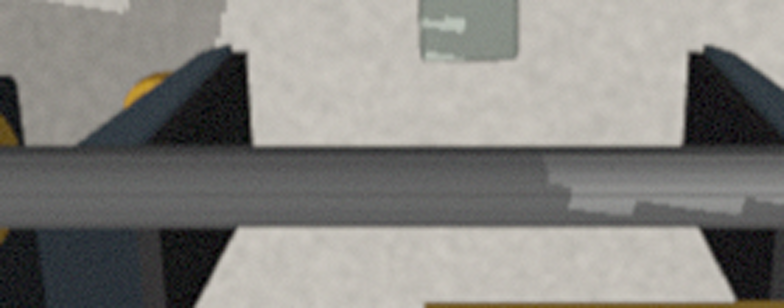

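The wrist calibration shows the real fingertips about 18 mm behind the reported TCP, rather than 11 mm ahead of it. The fingers were therefore above the tongue and closed on nothing. I'll open, go 23 mm deeper, and regrip.

Emit:
{"method": "arm_command", "body": {"series": [0,0,0,0,0,0,0,0,0,0,0,0,0,0,0,0,0,0,0,0,0,0,0,0,0,0,0,0,0,0,0,0,0,0,0,0,0,0,0,0,0,0,0,0,0,0,0,0,0,0,0,0,0,0,0.006,0,-0.01,0,0,0,0,0,-0.02,0,0,0,0,0,-0.02,0,0,0,0,0,-0.009,0,0,0,0,0,0,0,0,0], "hand": 0.65}}

```text
time_s: 16.82
ee_pos: [451.5, 7.6, 77.4]
ee_rot: [-180.0, 0.2, 8.1]
force: [-0.3, -0.2, 0.1]
gripper_width: 59.4
```

Run:
```python
from h import *
s=env.state();print(s['ee_pos'],s['force'],s['gripper_width'])
f=grab('side'); cv2.imwrite('pics/s12.png',cv2.resize(f['frame'][125:225,200:310,::-1],None,fx=5,fy=5,interpolation=cv2.INTER_CUBIC))
```

```text
[451.47245435   7.57494691  77.36213063] [-0.34149437 -0.23386326  0.07204672] 59.41768486107913
```

View pics/s12.png

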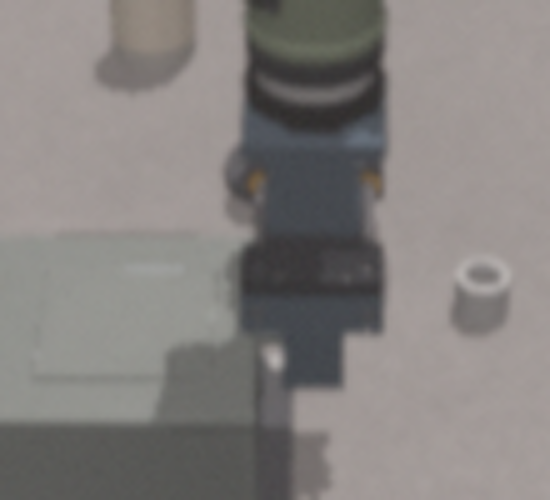

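The fingers now straddle the tongue, with tips at z of about 95. Closing.

Emit:
{"method": "arm_command", "body": {"series": [0,0,0,0,0,0,0,0,0,0,0,0,0,0,0,0,0,0,0,0,0,0,0,0,0,0,0,0,0,0,0,0,0,0,0,0,0,0,0,0,0,0,0,0,0,0,0,0,0,0,0,0,0,0], "hand": 0, "newtons": 20}}

```text
time_s: 17.62
ee_pos: [452.8, 8.0, 79.0]
ee_rot: [-180.0, -0.0, 8.1]
force: [-0.7, 4.4, 2.0]
gripper_width: 30.1
```

Emit:
{"method": "arm_command", "body": {"series": [0.0007,0.0001,0.0166,0,0,0,0.0032,0.0005,0.033,0,0,0,0.0054,0.0008,0.0327,0,0,0,0.0077,0.0011,0.0322,0,0,0,0.0099,0.0014,0.0316,0,0,0,0.012,0.0017,0.0309,0,0,0,0.0141,0.002,0.0299,0,0,0]}}

```text
time_s: 18.2
ee_pos: [473.2, 11.2, 161.5]
ee_rot: [-179.9, 0.1, 8.1]
force: [1.6, 4.4, -4.5]
gripper_width: 29.7
```

Run:
```python
from h import *
s=env.state();print(s['ee_pos'],s['force'],s['torque'])
f=grab('side'); cv2.imwrite('pics/s13.png',cv2.resize(f['frame'][85:265,150:310,::-1],None,fx=3.3,fy=3.3,interpolation=cv2.INTER_CUBIC))
```

```text
[473.15726256  11.18593809 161.45761488] [ 1.64100898  4.40574721 -4.52940082] [ 0.81162295 -0.05689453  0.31593576]
```

View pics/s13.png

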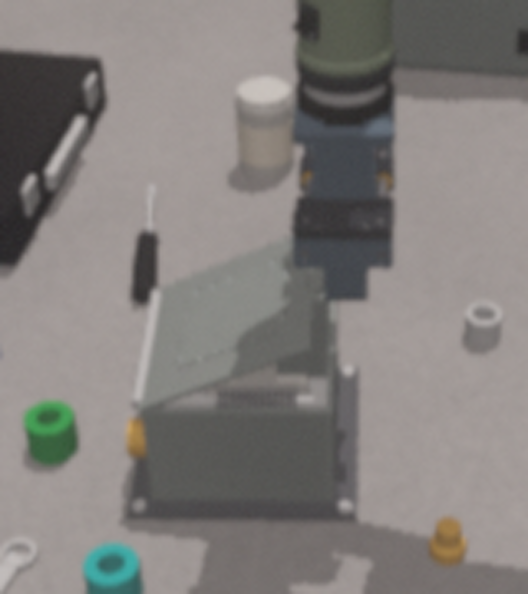

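The flap is rising in the fingers at about 26°. I'll continue along the arc.

Emit:
{"method": "arm_command", "body": {"series": [0.0162,0.0023,0.0289,0,0,0,0.0181,0.0026,0.0277,0,0,0,0.02,0.0029,0.0263,0,0,0,0.0218,0.0031,0.0248,0,0,0,0.0234,0.0034,0.0232,0,0,0,0.025,0.0036,0.0215,0,0,0,0.0264,0.0038,0.0197,0,0,0,0.0277,0.004,0.0178,0,0,0,0.0289,0.0041,0.0158,0,0,0]}}

```text
time_s: 19.0
ee_pos: [554.7, 23.7, 243.2]
ee_rot: [-179.8, 0.4, 8.1]
force: [-3.0, 5.0, -1.5]
gripper_width: 30.0
```

Emit:
{"method": "arm_command", "body": {"series": [0.0299,0.0043,0.0137,0,0,0,0.0308,0.0044,0.0116,0,0,0,0.0315,0.0045,0.0094,0,0,0,0.0321,0.0046,0.0072,0,0,0,0.0325,0.0047,0.0049,0,0,0,0.0327,0.0047,0.0026,0,0,0,0.0328,0.0047,0.0003,0,0,0,0.0328,0.0047,-0.002,0,0,0,0,0,0,0,0,0,0,0,0,0,0,0]}}

```text
time_s: 19.83
ee_pos: [659.6, 39.8, 263.0]
ee_rot: [-179.8, -0.1, 8.2]
force: [0.6, 8.7, 1.8]
gripper_width: 29.8
```

Run:
```python
from h import *
s=env.state();print(s['ee_pos'],s['force'],s['torque'])
f=grab('side'); cv2.imwrite('pics/s14.png',cv2.resize(f['frame'][65:245,130:290,::-1],None,fx=3.3,fy=3.3,interpolation=cv2.INTER_CUBIC))
```

```text
[659.55936732  39.82832281 262.99113693] [0.60721676 8.68228579 1.78505813] [ 1.26738148 -0.02223591  0.03478871]
```

View pics/s14.png

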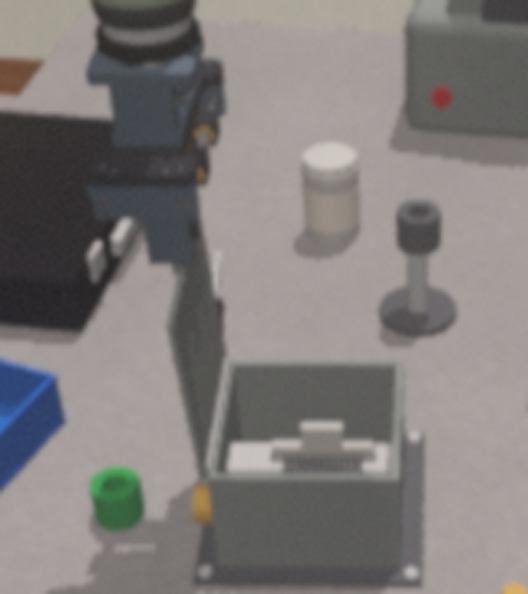

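The flap stands upright, leaning slightly back. The plate tab is visible in the box at zoom (322,440), and the die is still on its stand. I'll release and back off upward.

Emit:
{"method": "arm_command", "body": {"series": [0,0,0,0,0,0,0,0,0,0,0,0,0,0,0,0,0,0,0,0,0,0,0,0,0,0,0,0,0,0,0,0,0,0,0,0,0,0,0.02,0,0,0,0,0,0.04,0,0,0,0,0,0.05,0,0,0,0,0,0.05,0,0,0,-0.02,-0.004,0.01,0,0,0,-0.05,-0.007,0,0,0,0,-0.05,-0.008,0,0,0,0,-0.05,-0.008,0,0,0,0,-0.05,-0.008,0,0,0,0,-0.03,-0.006,0,0,0,0,-0.015,-0.002,0,0,0,0,0,0,0,0,0,0], "hand": 0.8}}

```text
time_s: 21.38
ee_pos: [551.4, 19.8, 331.4]
ee_rot: [180.0, -0.0, 8.1]
force: [0.5, 0.0, -0.2]
gripper_width: 73.1
```

Emit:
{"method": "arm_command", "body": {"series": [0,0,-0.04,0,0,0,0,0,-0.06,0,0,0,0,0,-0.06,0,0,0,0,0,-0.06,0,0,0,0,0,-0.06,0,0,0,0,0,-0.05,0,0,0,0,0,-0.03,0,0,0,0,0,0,0,0,0,0,0,0,0,0,0]}}

```text
time_s: 22.13
ee_pos: [553.2, 20.1, 186.3]
ee_rot: [-180.0, 0.1, 8.1]
force: [0.7, 0.1, 0.1]
gripper_width: 73.3
```

Run:
```python
from h import *
f=wext(grab('wrist','w15')); print(f['s']['ee_pos'],f['s']['ee_rot']); np.save('w15.npy',f,allow_pickle=True)
f=grab('side'); cv2.imwrite('pics/s15.png',cv2.resize(f['frame'][65:245,130:290,::-1],None,fx=3.3,fy=3.3,interpolation=cv2.INTER_CUBIC))
```

```text
[553.16836461  20.05535478 186.2533748 ] [-1.79993371e+02  7.90539641e-02  8.11713818e+00]
```

View pics/w15.png

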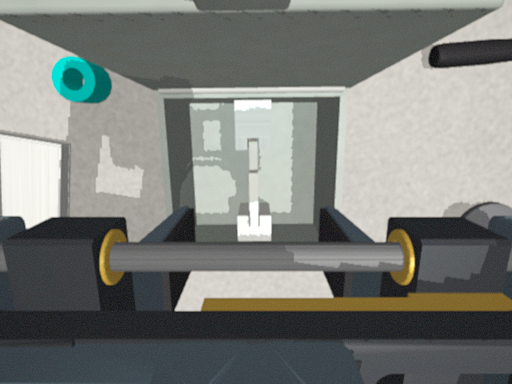

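View pics/s15.png

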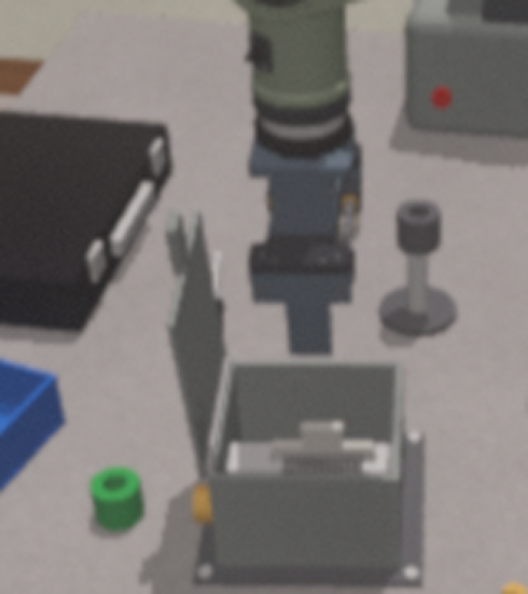

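The wrist view shows the tab top at u 249–259, v 138–172, inside the box. Casting it at z=98.

Run:
```python
from h import *
f=np.load('w15.npy',allow_pickle=True).item();p=f['s']['ee_pos']
cv2.imwrite('pics/w15z.png',cv2.resize(f['frame'][90:245,160:345,::-1],None,fx=4,fy=3.8,interpolation=cv2.INTER_CUBIC))
for u,v in [(253.5,138),(253.5,172),(253.5,155)]:
    q=cast(f,(u,v),98)[0]; print(q.round(1),Ro.from_euler('z',-8.1,degrees=True).apply(q-p).round(1))
q=cast(f,[(160,92),(345,92)],108); print(q.round(1))
```

```text
[601.9  29.2  98. ] [ 49.6   2.2 -88.3]
[571.4  25.   98. ] [ 18.8   2.3 -88.3]
[586.9  27.1  98. ] [ 34.4   2.2 -88.3]
[[629.  111.5 108. ]
 [650.8 -41.  108. ]]
```

View pics/w15z.png

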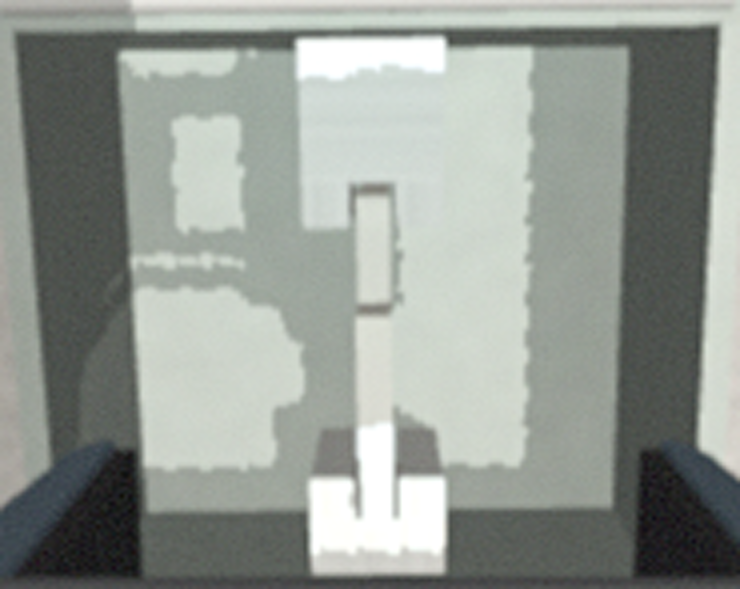

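Emit:
{"method": "arm_command", "body": {"series": [0.002,0.006,-0.03,0,0,0,0,0,-0.05,0,0,0,0,0,-0.05,0,0,0,0,0,-0.05,0,0,0,0,0,-0.05,0,0,0,0,0,-0.04,0,0,0,0,0,-0.03,0,0,0,0,0,-0.02,0,0,0,0,0,-0.008,0,0,0,0,0,0,0,0,0,0,0,0,0,0,0]}}

```text
time_s: 23.15
ee_pos: [554.6, 22.4, 56.7]
ee_rot: [180.0, -0.1, 8.1]
force: [0.1, -0.4, 0.5]
gripper_width: 72.8
```

Run:
```python
from h import *
f=wext(grab('wrist','w16')); print(f['s']['ee_pos'],f['s']['force'])
f=grab('side'); cv2.imwrite('pics/s16.png',cv2.resize(f['frame'][105:245,150:280,::-1],None,fx=4.2,fy=4.2,interpolation=cv2.INTER_CUBIC))
```

```text
[554.59769843  22.3853307   56.65566691] [ 0.05789638 -0.4025964   0.49102852]
```

View pics/w16.png

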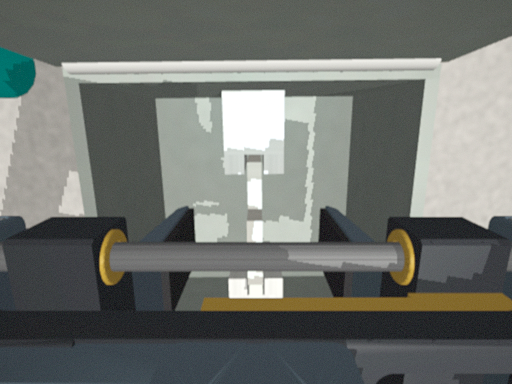

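View pics/s16.png

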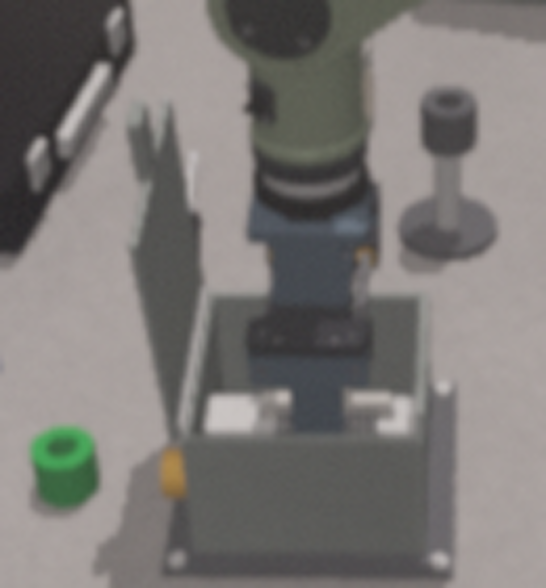

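The fingers straddle the tab, with the plate line at u 255, clear of the walls. Closing.

Emit:
{"method": "arm_command", "body": {"series": [0,0,0,0,0,0,0,0,0,0,0,0,0,0,0,0,0,0,0,0,0,0,0,0,0,0,0,0,0,0,0,0,0,0,0,0,0,0,0,0,0,0,0,0,0,0,0,0,0,0,0,0,0,0,0,0,0,0,0,0,0,0,0,0,0,0,0,0,0,0,0,0,0,0,0,0,0,0], "hand": 0, "newtons": 40}}

```text
time_s: 24.33
ee_pos: [553.7, 22.4, 55.7]
ee_rot: [180.0, 0.0, 8.1]
force: [0.3, -0.3, -1.0]
gripper_width: 8.0
```

Width 8.0 mm, so the tab is gripped. Drawing straight up.

Emit:
{"method": "arm_command", "body": {"series": [0,0,0.01,0,0,0,0,0,0.02,0,0,0,0,0,0.03,0,0,0,0,0,0.04,0,0,0,0,0,0.05,0,0,0,0,0,0.05,0,0,0,0,0,0.05,0,0,0,0,0,0.05,0,0,0,0,0,0.05,0,0,0,0,0,0.03,0,0,0,0,0,0.02,0,0,0,0,0,0,0,0,0,0,0,0,0,0,0,0,0,0,0,0,0]}}

```text
time_s: 25.5
ee_pos: [552.9, 22.3, 214.7]
ee_rot: [-180.0, 0.1, 8.1]
force: [0.0, -0.5, -2.2]
gripper_width: 7.9
```

Run:
```python
from h import *
s=env.state();print(s['ee_pos'],s['force'],s['gripper_width'])
f=grab('side'); cv2.imwrite('pics/s17.png',cv2.resize(f['frame'][65:245,130:290,::-1],None,fx=3.3,fy=3.3,interpolation=cv2.INTER_CUBIC))
```

```text
[552.94795458  22.33463509 214.71650377] [ 0.04411553 -0.52317064 -2.24741437] 7.937347473288846
```

View pics/s17.png

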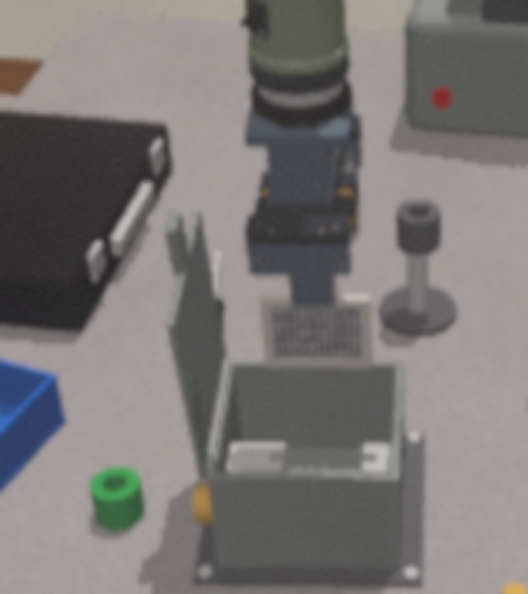

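The plate is out and upright in the fingers. Moving it over the tray, with a turn of -10°.

Emit:
{"method": "arm_command", "body": {"series": [-0.0145,0.02,0,0,0,-0.016,-0.0145,0.04,0,0,0,-0.016,-0.0145,0.06,0,0,0,-0.016,-0.0145,0.06,0,0,0,-0.016,-0.0145,0.06,0,0,0,-0.016,-0.0145,0.06,0,0,0,-0.016,-0.0145,0.06,0,0,0,-0.016,-0.0145,0.06,0,0,0,-0.016,-0.0145,0.06,0,0,0,-0.016,-0.0145,0.06,0,0,0,-0.016,-0.0145,0.06,0,0,0,-0.016,-0.0145,0.04,0,0,0,-0.016,-0.0145,0.02,0,0,0,-0.016,-0.0145,0.01,-0.01,0,0,-0.016,0,0,-0.03,0,0,0,0,0,-0.04,0,0,0,0,0,-0.02,0,0,0,0,0,-0.01,0,0,0,0,0,0,0,0,0,0,0,0,0,0,0]}}

```text
time_s: 27.22
ee_pos: [472.8, 290.2, 171.9]
ee_rot: [180.0, -0.0, -2.0]
force: [-0.5, -0.3, -1.2]
gripper_width: 7.8
```

Run:
```python
from h import *
s=env.state();print(s['ee_pos'],s['ee_rot'],s['force'],s['gripper_width'])
f=grab('side'); cv2.imwrite('pics/s18.png',cv2.resize(f['frame'][100:384,110:350,::-1],None,fx=2.1,fy=2.1,interpolation=cv2.INTER_CUBIC))
f=grab('wrist','w18')
f=grab('top'); cv2.imwrite('pics/t18.png',cv2.resize(f['frame'][80:260,130:400,::-1],None,fx=2.9,fy=2.9,interpolation=cv2.INTER_CUBIC))
```

```text
[472.75741311 290.18729696 171.87260821] [ 1.79995534e+02 -5.71689104e-03 -1.99625092e+00] [-0.53553469 -0.2883262  -1.15462047] 7.811516617072475
```

View pics/s18.png

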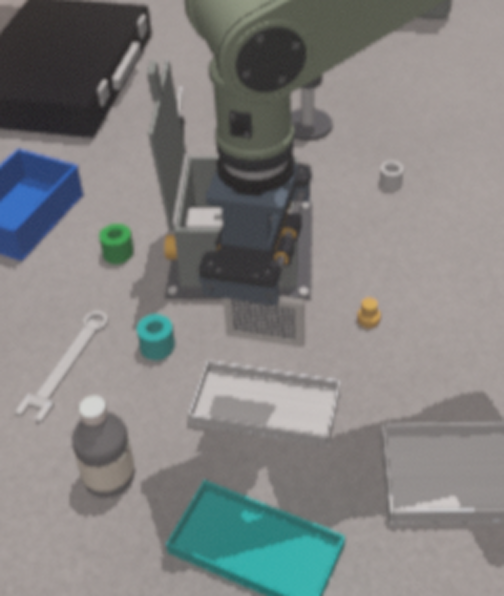

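View pics/w18.png

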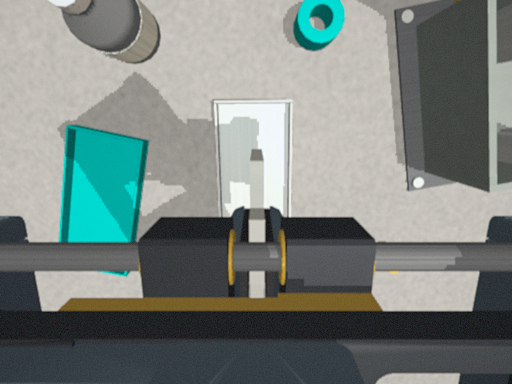

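View pics/t18.png

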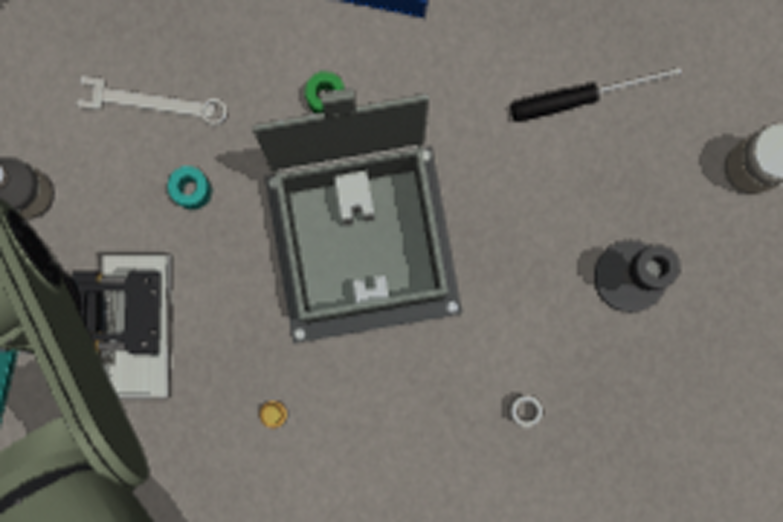

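The wrist view shows the tray's far rim at v 100 and u 213–293, with the plate at u 257. Side and top show the flap open and the die on its stand. Last numeric checks follow.

Run:
```python
from h import *
f=wext(grab('wrist'));p=f['s']['ee_pos'];print(p,f['s']['ee_rot'],f['s']['qvel'].round(2),f['s']['force'])
q=cast(f,[(213,101),(293,101),(216,190),(291,190)],20); print(q.round(1))
m=(q[0]+q[1])/2; print('tray centre est',m-[85,-3,0], 'L edge yaw',np.degrees(np.arctan2(*(q[0]-q[2])[[1,0]])),np.degrees(np.arctan2(*(q[1]-q[3])[[1,0]])))
print('plate far end', cast(f,(257.5,151),p[2]-3.7+24).round(1))
```

```text
[473.06105091 290.50197156 172.55270601] [-1.79955761e+02 -7.83680551e-02 -1.98592437e+00] [ 0.08 -0.03  0.17 -0.03  0.    0.01] [ 0.70725112  0.56457369 -1.69053844]
[[559.7 333.8  20. ]
 [556.7 248.1  20. ]
 [461.8 337.   20. ]
 [458.8 251.   20. ]]
tray centre est [473.18635642 293.90618721  20.        ] L edge yaw -1.9036301491296657 -1.7020626310254778
plate far end [[522.5 287.9 192.9]]
```

Emit:
{"method": "arm_command", "body": {"series": [-0.004,0.004,0,0,0,0,0,0,0,0,0,0,0,0,0,0,0,0,0,0,0,0,0,0,0,0,0,0,0,0,0,0,0,0,0,0]}}

```text
time_s: 27.92
ee_pos: [470.9, 292.0, 171.7]
ee_rot: [180.0, -0.0, -2.0]
force: [0.3, 0.3, -1.8]
gripper_width: 7.7
```

Run:
```python
from h import *
s=env.state(); print(s['time_s'],s['ee_pos'],s['gripper_width'],s['force'])
print(env.job_done())
```

```text
27.9167 [470.91780746 291.97121583 171.74758857] 7.711362666297974 [ 0.26249313  0.26152574 -1.77874845]
the job is handed in; nothing more can be done
None
```

I finished the job and handed it in at 27.9 s; no verdict is reported, so the checks below are mine.

- **Die:** it stands upright on its stand. The side view showed it within about 1 mm of the column, and it was still there in the last top view.
- **Flap:** it stands upright, leaning slightly back, judged from the pictures and the arc I drove it through (about 94°).
- **Plate:** I drew it straight up and hold it at 40 N with an opening of 7.7 mm. It is within a few mm of the tray's centre and within about 1° of the tray's length. Its lower edge is about 100 mm above the rim.
- **Bystanders:** none looked disturbed in the last views; I did not measure them.

**What went wrong or disagreed:**
- The first two tongue grasps closed on nothing. The pictures put the real fingertips about 18 mm behind the reported tool point, not 11 mm ahead as the text says. Going about 25 mm deeper fixed it. It also means the die was probably held only near its top.
- The top and wrist cameras differed by about 5 mm on the die's x position. I settled its placing with the side view.

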